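# Pop a piston pin from the dispenser and trap it on the chute

## Robot

A 6-joint arm with a two-finger parallel gripper is mounted at the origin on the work surface. World frame = base frame: x ahead of the robot, y to its left, z up, the work surface at z = 0. Lengths are in m, angles in rad, forces in N, time in s.
With the tool pointing down it reaches from about 0.35 to 0.775 m from the base axis. Payload 5.5 kg.
Tool frame: the origin (TCP) lies at the very end of the fingers, on their centre line; the grasp point (between the pads) lies 19 mm behind it; z points along the fingers, x is the direction in which the jaws open and shut, and the axes are right-handed (so a half turn about z gives the same grasp; the last joint's range is limited). The gripper opens to 85 mm and grips with 20 to 120 N. Pads are 22 mm wide; open, the fingers measure 114 mm over their backs; the gripper's body (76 mm by 85 mm) begins 54 mm behind the grasp point. The pads swing forward as they close: fully open they stand 13 mm farther back than shut.
Start: joints at [0.96, 0.313, 0.046, 1.304, 0, 1.431], TCP at [0.261, 0.512, 0.231] pointing down, gripper open.
Joint ranges: [-2.76, 2.76], [-0.86, 1.69], [-1.03, 1.26], [-2.2, 2.34], [-1.47, 1.5], [-3.14, 3.14]. Speed limits (rad/s): [2.57, 2.57, 3.14, 3.14, 3.14, 3.14].

## Interface

Orientations are given as a unit quaternion [w, x, y, z].
In Python, from workcell import monitor, eyes, ticket gives the robot as it stands.
- The arm moves only by the tool send_rows, never from a script. Its argument "targets" is a list of rows, each a list of 5 numbers: the shift along the world's x, y, z in m, then the turn about the world's z in degrees, then the closure in counts, from 0 (fully open) to 255 (shut). A call has 1 to 12 rows; each row shifts and turns the commanded pose from where the row before left it; what a row does not reach is not made up. A row lasts 1/10 s, in which the tool goes at most 50 mm and 8.59 degrees, less where a joint would pass 70% of its speed; a pose out of reach is approached as far as the arm can. A call is refused whole if a number of a shift passes 0.05 or a number of a turn 8.59, either way. A call with a gripper value outside its range is refused whole. The fingers move at their own pace and stop on an object; "newtons" is the grip in N (left out, the last holds). Time passes only in rows, so rows that do not move let the fingers close. It gives the time, the measured TCP pose, the force and the opening at its end, in the units of the state.
- monitor.get_state(): the state, without advancing time (a new reading comes with each control period).
- eyes.read_camera(name): name is "side" or "top" or "wrist"; returns a dict with "img" (400x640x3 uint8, red, green, blue), "z_map" (400x640 float32, m along the optical axis (not along the pixel's ray), 0 where there is no reading), "camera_matrix" (3x3 intrinsics, pixels), "k1" (the pictures are not rectified: a ray, as slopes to the right and down, at radius r is drawn at 1 + k1 r^2 times it, then the intrinsics apply), "pose" (4x4, takes a point from camera to world coordinates); the wrist camera has in their place "T_tool_cam" (4x4, takes a point from camera to tool coordinates, whose origin is the TCP and whose axes are the tool frame's). Camera axes: x right, y down, z forward; pixel columns grow to the right and rows downward; lengths in m; the calibration is good to about 2 mm. A picture is of the moment at which its call begins: read the wrist's pose just before it.
- ticket.hand_in(): hands the job in, once; it reports no verdict.
Trained networks look in the newest picture that a camera, given by its name, has taken for a name from the list of things; names that differ only in an ending like _2 or _b are one class to them, and where a whole thing is asked for, a point or a joint stands for the part that bears it (a point fixed in the world has none). Each returns a list of dicts, best first, with "conf" (0 to 1); they miss things now and then, are a little off and sometimes report something else, mostly with a low value. They report only what shows in the picture. A call takes as long as a camera call. They do not tell look-alikes from the thing itself.
- eyes.spot_in(name, camera): "xyz" ([x, y, z] in m, in world coordinates, good to about 4 mm: the middle of the surface that is visible of it).
- eyes.tip_of(name, camera): "xyz" ([x, y, z] in m, in world coordinates, good to about 4 mm: a listed point, or the origin of a listed thing).
The state is a dict: "clock": time; "joint_pos": joint angles; "qvel": joint speeds; "tau": joint torques, N m; "tcp_pos": TCP position; "orientation": TCP orientation; "wrist_force": force on the tool from outside, world axes, zero at the start; "ft_torque": the same for the moment, N m; "finger_gap": finger opening in m.
Only numpy, scipy, OpenCV 4.12 (cv2) and the standard library are available. Lean on these libraries where they do the work, as an engineer would, in place of code of your own. Each camera call takes 0.05 s, during which the arm holds its last target.

## Task

Pop the steel piston pin out of the counter dispenser: press its thumb plate fully down with one finger, and have the other finger standing in the chute so that the pin, which rolls out, is trapped against it before it runs off the end. Let the ejector do the work - do not pick, pinch or lift the pin - and leave the other things on the table where they are. Finish while still holding: thumb plate kept down, the pin lying still on the chute against your finger.

Things in the scene. Friction and masses are not known exactly. Their poses are not given: they have to be found in the camera images.
- dispenser: Grey steel pin dispenser fixed to the table; base plate 170 x 100 x 8 mm, under 60 mm tall. Origin on the table at its thumb plate end; its x points down the chute (the way the pin rolls), y across, z up. Along its x (mm): thumb plate -20 to 14 in a housing 29 high; wall 40 high at 16-20; cradle with pin and kicker 22-45, cheeks 48 high; lip at 45-48, 34 high; open-ended chute 46-126.
- thumb_top (a point): Centre of the top face of the flat steel thumb plate, 34 mm (dispenser x) by 44 mm (y). 47.5 mm above the table at rest, 35.5 mm fully down; at x = -3 mm, y = 0 in the dispenser's frame. It moves straight down.
- thumb (a joint): Travel of the thumb plate in m: 0 at rest, 0.012 fully down. A spring pushes it back: about 4 N to start it, 9 N fully down, plus 1 to 2 N for the pin's weight. Pressing lifts the kicker under the pin, which tips the pin over the lip when the plate is 8 to 9 mm down.
- pin: Hollow steel piston pin, 24 mm diameter, 56 mm long, about 0.13 kg. Origin at its centre; its axis is its own y and lies across the chute (its x and z turn as it rolls). It starts in the cradle, centre at about x = 35 mm, 41 mm high in the dispenser's frame. Once over the lip it rolls freely down the chute and off its end in under a second.
- chute_mid (a point): Point on the aluminium chute's surface, on its centre line, at x = 76 mm in the dispenser's frame, 30 mm above the table. The chute is 60 mm wide between rails standing 8 mm above its surface, and falls 8 degrees along +x. A finger blocks the pin when its near face stands at x = 62 to 105 mm, its tip less than 12 mm above the surface; level with the pressed plate it clears the chute by 3 to 9 mm.
- chute_end (a point): Open lower end of the chute, on its centre line and surface, at x = 126 mm in the dispenser's frame, 23 mm above the table.
- bearing: Bystander: steel bearing ring, 48 mm diameter, 15 mm high; origin under its centre.
- sleeve: Bystander: upright brass sleeve, 22 mm diameter, 45 mm high; origin under its centre.
- tin: Bystander: low green tin with a pale lid, 60 mm diameter, 40 mm high; origin under its centre.
- can: Bystander: red can with a white band and pale lid, 64 mm diameter, 115 mm high; origin under its centre.
- jar: Bystander: glass jar, 64 mm diameter, 85 mm high; origin under its centre.
- cup: Bystander: aluminium cup, 72 mm diameter, 75 mm high; origin under its centre.
- wrench: Bystander: wrench lying flat, under 0.2 m long; origin on the table beneath it.
Not all that is in view belongs to the job. There is more than one size of the dispenser; the job needs the largest. What is shaped like the pin but blue is not meant.

How it is judged:
On the way, in this order (a step that is already met when the one before it is completed fails the run):
1. the thumb plate is pressed (value of joint thumb above 0.006 m).
2. the pin has popped out and is trapped on the chute by a finger, the plate still down (value of joint thumb above 0.01 m and contact force between the fingers and pin above 0.02 N and x of pin in the frame of dispenser between 0.048 and 0.105 m and z of pin in the frame of dispenser between 0.032 and 0.052 m and y of pin in the frame of dispenser between -0.012 and 0.012 m and linear speed of pin below 0.02 m/s), for 0.3 s.
At the end, for the whole second after the job is handed in: The thumb plate is held down (at least 10 of its 12 mm) and the pin lies still on the chute (its centre 48 to 105 mm along the dispenser's x, within 12 mm of the centre line, 32 to 52 mm above the table), touching a finger (all of step 2); the arm keeps its last pose, push and grip.
It fails at once if the pin is lifted or carried (z of pin in the frame of dispenser above 0.075 m).
It fails at once if the pin gets off the dispenser (x of pin in the frame of dispenser above 0.125 m or z of pin in the frame of dispenser below 0.025 m or y of pin in the frame of dispenser above 0.03 m or y of pin in the frame of dispenser below -0.03 m).
It fails at once if the pin is handled in its cradle instead of being popped by the ejector (contact force between the fingers and pin above 0.5 N and x of pin in the frame of dispenser below 0.042 m and value of joint thumb below 0.004 m).
It fails at once if another thing on the table is disturbed (moved more than 20 mm) (distance of any of bearing, sleeve, tin, can, jar, cup, wrench from where it was at the start of the episode above 0.02 m).
It also fails if it takes over 32 s, if anything falls off the work surface, if the arm or the gripper's body presses on something with over 40 N, if the wrist force passes 120 N, or if a joint passes its speed limit or range.

## Working session

There is one attempt and no reset: what is moved stays moved. The work goes in short steps, Python scripts to look and compute and a tool call to move; the robot and the scene stay as the last step left them, time stands still between calls to the robot, and variables do not carry over. Pictures are saved under pics/ and viewed, and the job is handed in when it is done.

Besides the shell and the picture viewer there is one more tool, called after "Emit:" as name([rows], argument=value, ...), one row to a line, values as JSON. send_rows: Moves the arm, as the interface text tells. Its arguments: {"type":"object","properties":{"targets":{"type":"array"},"newtons":{"type":"number"}},"required":["targets"]}

```bash
mkdir -p pics; ls; cat > h.py <<'E'
import numpy as np,cv2
from workcell import monitor,eyes,ticket
def snap(n,f):
    d=eyes.read_camera(n); cv2.imwrite('pics/'+f,d['img'][:,:,::-1]); return d
def ray(d,u,v):
    K=d['camera_matrix'];p=cv2.undistortPoints(np.array([[[u,v]]],float),np.array(K),np.array([d['k1'],0,0,0,0.]))[0,0]
    return p
def px2w(d,u,v,T=None):
    z=float(d['z_map'][int(round(v)),int(round(u))]);p=ray(d,u,v)
    T=d['pose'] if T is None else T
    return (np.array(T)@np.array([p[0]*z,p[1]*z,z,1]))[:3]
E
python3 - <<'E'
from h import *
s=monitor.get_state();print(s)
for c in('top','side'):
    d=snap(c,c+'0.png')
    print(c,d['k1'],np.round(d['pose'],3).tolist())
    for n in('dispenser','thumb_top','pin','chute_mid','chute_end'):
        print(n,[(round(r['conf'],2),np.round(r['xyz'],3).tolist()) for r in eyes.tip_of(n,c)])
E
```

```text
pics
{'clock': 0.0, 'joint_pos': array([9.60408413e-01, 3.14001902e-01, 4.49802899e-02, 1.30358910e+00,
       1.30159602e-05, 1.43122026e+00]), 'qvel': array([-0.0002614 , -0.00056386,  0.0009608 ,  0.00157376, -0.0002267 ,
       -0.00016652]), 'tau': array([-9.75762996e-04, -4.80625856e+01,  2.98533779e+01,  1.93756196e-02,
       -1.96521643e-05,  2.12783945e-06]), 'tcp_pos': array([0.26052617, 0.5120259 , 0.23040855]), 'orientation': array([ 3.55993915e-04,  8.52528230e-01,  5.22680395e-01, -8.34450775e-04]), 'wrist_force': array([-0.25646009, -0.42152506,  0.61293603]), 'ft_torque': array([-0.02962253,  0.0034654 , -0.0168795 ]), 'finger_gap': 0.08540149944313034}
top -0.002131334395245015 [[-0.011, -0.987, 0.162, 0.36], [-1.0, 0.013, 0.013, -0.029], [-0.014, -0.162, -0.987, 0.959], [0.0, 0.0, 0.0, 1.0]]
dispenser [(0.8, [0.513, 0.069, -0.001]), (0.75, [0.535, -0.151, -0.001]), (0.7, [0.32, -0.144, -0.002])]
thumb_top [(0.67, [0.535, -0.155, 0.047]), (0.53, [0.52, 0.067, 0.034])]
pin [(0.59, [0.734, -0.117, 0.014]), (0.49, [0.556, -0.121, 0.043])]
chute_mid [(0.89, [0.353, -0.1
[... 201 characters left out ...]
03 [[0.983, -0.145, 0.114, 0.363], [-0.184, -0.758, 0.625, -0.775], [-0.004, -0.636, -0.772, 0.96], [0.0, 0.0, 0.0, 1.0]]
dispenser [(0.94, [0.316, -0.144, -0.0]), (0.78, [0.535, -0.154, 0.006]), (0.7, [0.518, 0.07, -0.002]), (0.22, [0.486, -0.052, 0.001])]
thumb_top [(0.57, [0.314, -0.146, 0.035]), (0.51, [0.534, -0.155, 0.046]), (0.4, [0.516, 0.072, 0.028]), (0.27, [0.39, -0.422, 0.0])]
pin [(0.7, [0.554, -0.124, 0.039]), (0.64, [0.73, -0.114, 0.011]), (0.37, [0.336, -0.339, -0.003])]
chute_mid [(0.74, [0.541, 0.118, 0.02]), (0.73, [0.579, -0.091, 0.029]), (0.67, [0.353, -0.106, 0.02])]
chute_end [(0.85, [0.605, -0.047, 0.018]), (0.72, [0.375, -0.074, 0.018]), (0.65, [0.55, 0.147, 0.016])]
```

View pics/top0.png

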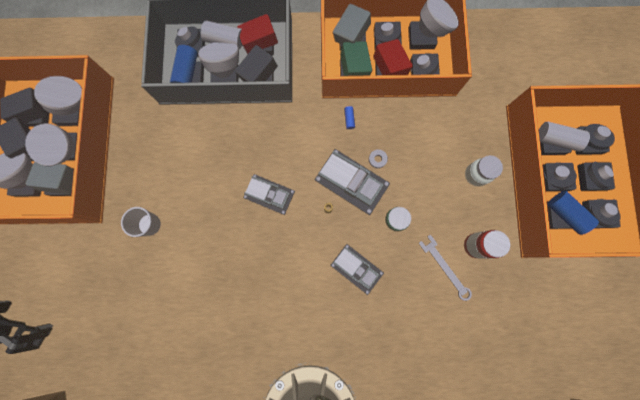

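View pics/side0.png

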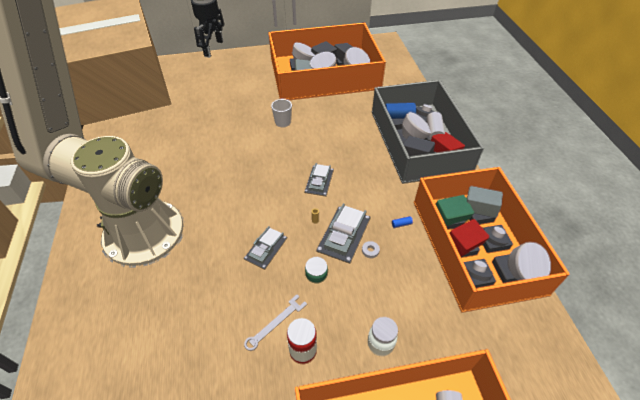

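```bash
python3 - <<'E'
from h import *
d=eyes.read_camera('top')
c=d['img'][130:230,290:420,::-1];cv2.imwrite('pics/top1.png',cv2.resize(c,None,fx=6,fy=6,interpolation=cv2.INTER_CUBIC))
# height map to world
Z=d['z_map'];v,u=np.mgrid[130:230,290:420]
P=np.stack([u.ravel(),v.ravel()],1).astype(float)[:,None]
q=cv2.undistortPoints(P,np.array(d['camera_matrix']),np.array([d['k1'],0,0,0,0.]))[:,0]
z=Z[130:230,290:420].ravel();W=np.c_[q*z[:,None],z,np.ones_like(z)]@np.array(d['pose']).T
np.save('W.npy',W[:,:3])
h=W[:,2].reshape(100,130);print(np.median(h))
cv2.imwrite('pics/h1.png',cv2.resize(np.clip(h*4000,0,255).astype(np.uint8),None,fx=6,fy=6,interpolation=cv2.INTER_NEAREST))
ax=W[:,:3];yaw0=np.radians(57);ex=np.array([np.cos(yaw0),np.sin(yaw0)]);
m=(ax[:,2]>.005)&(ax[:,2]<.07)&(np.hypot(ax[:,0]-.565,ax[:,1]+.105)<.12)
hh=(m.reshape(100,130)).astype(np.uint8);n,l,st,ce=cv2.connectedComponentsWithStats(hh)
i=1+np.argmax(st[1:,4]);s=(l==i).ravel()
r=cv2.minAreaRect((ax[s,:2]*1000).astype(np.float32));print(r,cv2.boxPoints(r))
for lo,hi in((.004,.014),(.043,.052),(.044,.049)):
    t=s&(ax[:,2]>lo)&(ax[:,2]<hi);print(lo,hi,t.sum(),ax[t].mean(0))
E
```

```text
0.0002733391318119893
((558.504638671875, -114.85101318359375), (169.76698303222656, 100.22802734375), 55.90073013305664) [[ 469.41873  -157.04494 ]
 [ 552.41437  -213.23561 ]
 [ 647.5906    -72.65709 ]
 [ 564.5949    -16.466415]]
0.004 0.014 722 [ 0.53874058 -0.12136382  0.00785925]
0.043 0.052 480 [ 0.54149952 -0.13913954  0.04750239]
0.044 0.049 351 [ 0.53923846 -0.14270926  0.0468453 ]
```

View pics/top1.png

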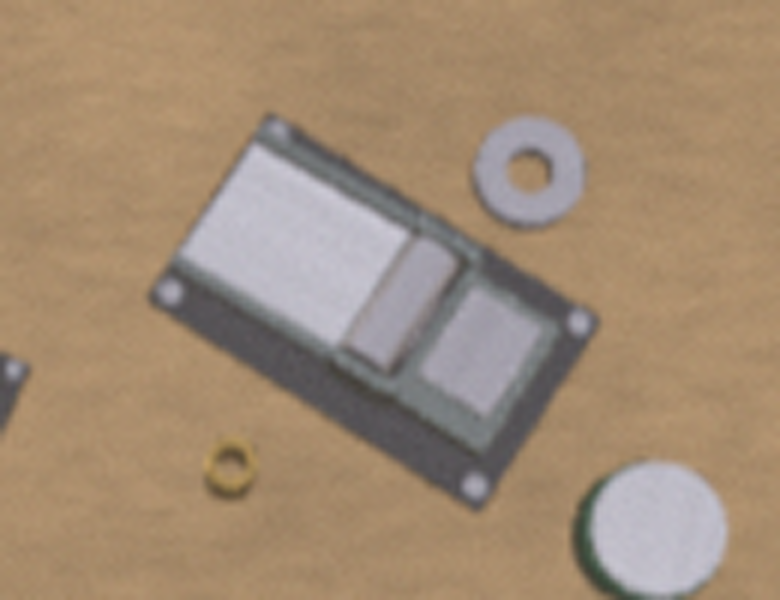

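View pics/h1.png

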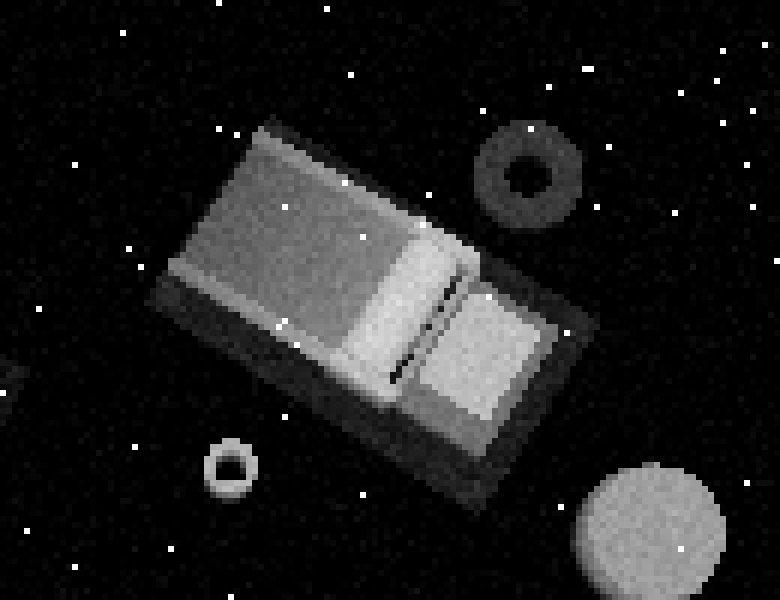

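```bash
python3 - <<'E'
from h import *
W=np.load('W.npy');yaw=np.radians(55.9);e=np.array([np.cos(yaw),np.sin(yaw)]);f=np.array([-e[1],e[0]])
o=np.array([.535,-.154]);X=(W[:,:2]-o)@e;Y=(W[:,:2]-o)@f
def rect(t,n):
    r=cv2.minAreaRect((W[t,:2]*1000).astype(np.float32));print(n,t.sum(),np.round(r[0],1),np.round(r[1],1),round(r[2],1),'XY',np.round([((np.array(r[0])/1000-o)@e)*1e3,((np.array(r[0])/1000-o)@f)*1e3],1), 'z',W[t,2].mean())
rect((X>-.03)&(X<.014)&(abs(Y)<.035)&(W[:,2]>.042)&(W[:,2]<.052),'thumb')
rect((X>.0)&(X<.06)&(abs(Y)<.045)&(W[:,2]>.0505)&(W[:,2]<.06),'pin top')
rect((X>.055)&(X<.14)&(abs(Y)<.045)&(W[:,2]>.019)&(W[:,2]<.06),'chute')
t=(X>.06)&(X<.12)&(abs(Y)<.045)&(W[:,2]>.015)&(W[:,2]<.05)
# Y edges of chute
for lo in np.arange(-.03,.135,.01):
    s=(X>lo)&(X<lo+.01)&(abs(Y)<.07)&(W[:,2]<.07)
    a=s&(W[:,2]>.015);b=s&(abs(Y)<.01);print(round(lo,3),np.round([Y[a].min()*1e3,Y[a].max()*1e3,np.median(W[b,2])*1e3],1) if a.any() else None)
E
```

```text
thumb 240 [ 531.4 -155.1] [33.1 43.4] 55.7 XY [-2.9  2.4] z 0.04694981046073673
pin top 92 [ 549.6 -121.2] [17.3 63.1] 58.1 XY [35.4  6.3] z 0.05197127682780196
chute 799 [584.4 -77. ] [72.3 72.8] 55.9 XY [91.5  2.3] z 0.02869814145694271
-0.03 [-29.2  33.7  27. ]
-0.02 [-30.3  34.   47.2]
-0.01 [-28.9  34.6  46.9]
0.0 [-68.4  34.5  47.2]
0.01 [-69.3  38.5  42.4]
0.02 [-67.7  38.5  44.9]
0.03 [-70.   38.6  51.1]
0.04 [-33.6  38.8  47.8]
0.05 [-33.5  38.7  31.6]
0.06 [-33.9  37.9  30.5]
0.07 [-33.5  38.6  28.7]
0.08 [-34.1  38.3  28.5]
0.09 [-32.7  38.7  26.8]
0.1 [-33.3  38.3  25.1]
0.11 [-32.6  38.7  24. ]
0.12 [-33.3  38.4  22. ]
0.13 None
```

Emit:
send_rows([
  [0.02,-0.042,0,-0.6,39],
  [0.02,-0.042,0,-0.6,39],
  [0.02,-0.042,0,-0.6,39],
  [0.02,-0.042,0,-0.6,39],
  [0.02,-0.042,0,-0.6,39],
  [0.02,-0.042,0,-0.6,39],
  [0.02,-0.042,0,-0.6,39],
  [0.02,-0.042,0,-0.6,39],
  [0.02,-0.042,0,-0.6,39],
  [0.02,-0.042,0,-0.6,39],
  [0.02,-0.042,0,-0.6,39],
  [0.02,-0.042,0,-0.6,39],
], newtons=60)

```text
clock: 1.85
tcp_pos: [0.5015, 0.0066, 0.2316]
orientation: [0.0, 0.884, 0.468, 0.0]
wrist_force: [0.3, 0.8, -0.1]
finger_gap: 0.0724
```

Emit:
send_rows([
  [0.018,-0.042,0,0,39],
  [0.018,-0.042,0,0,39],
  [0.018,-0.042,-0.02,0,39],
  [0,0,-0.04,0,39],
  [0,0,-0.04,0,39],
  [0,0,0,0,39],
  [0,0,0,0,39],
])

```text
clock: 2.55
tcp_pos: [0.5544, -0.1173, 0.1315]
orientation: [-0.001, 0.884, 0.468, -0.001]
wrist_force: [-0.7, 0.3, 0.4]
finger_gap: 0.0724
```

```bash
python3 - <<'E'
from h import *
s=monitor.get_state();print(s['tcp_pos'],s['orientation'],s['wrist_force'])
d=snap('wrist','w0.png');print(np.round(d['T_tool_cam'],3).tolist())
for n in('thumb_top','pin','chute_mid','chute_end','dispenser'):
    print(n,[(round(r['conf'],2),np.round(r['xyz'],4).tolist()) for r in eyes.tip_of(n,'wrist')])
d=snap('side','side1.png');c=d['img'][150:280,260:420,::-1];cv2.imwrite('pics/side1z.png',cv2.resize(c,None,fx=4,fy=4,interpolation=cv2.INTER_CUBIC))
E
```

```text
[ 0.55437758 -0.11730941  0.13148791] [-6.51610183e-04  8.83641670e-01  4.68163112e-01 -5.25093207e-04] [-0.68047715  0.26749483  0.4287676 ]
[[1.0, -0.0, -0.001, -0.001], [0.001, 0.966, 0.258, -0.065], [0.001, -0.258, 0.966, -0.143], [0.0, 0.0, 0.0, 1.0]]
thumb_top [(0.71, [0.538, -0.1552, 0.0474])]
pin [(0.67, [0.5507, -0.122, 0.0389])]
chute_mid [(0.71, [0.5749, -0.0928, 0.0286])]
chute_end [(0.89, [0.6079, -0.0397, 0.022])]
dispenser [(0.6, [0.5301, -0.1488, -0.0011])]
```

View pics/w0.png

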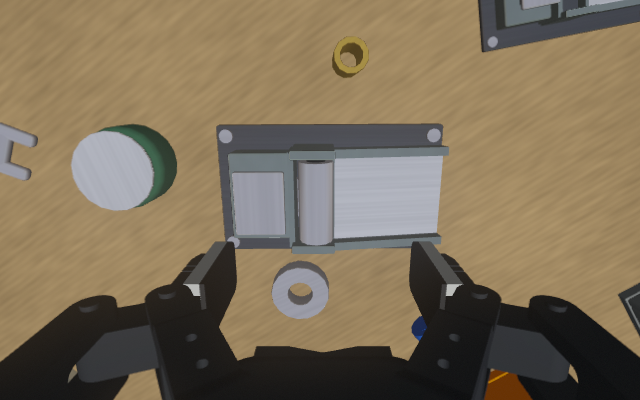

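View pics/side1z.png

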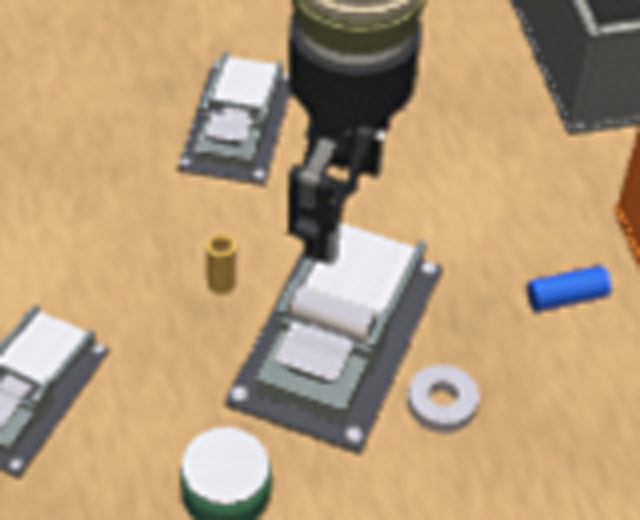

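```bash
python3 - <<'E'
from h import *
s=monitor.get_state()
d=eyes.read_camera('wrist');Z=d['z_map'];v,u=np.mgrid[0:400,0:640]
P=np.stack([u.ravel(),v.ravel()],1).astype(float)[:,None]
q=cv2.undistortPoints(P,np.array(d['camera_matrix']),np.array([d['k1'],0,0,0,0.]))[:,0]
z=Z.ravel();T=(np.c_[q*z[:,None],z,np.ones_like(z)]@np.array(d['T_tool_cam']).T)[:,:3];T=T.reshape(400,640,3);ok=Z>0
H=s['tcp_pos'][2]-T[...,2]
def rect(m,n):
    r=cv2.minAreaRect((T[m][:,:2]*1000).astype(np.float32));print(n,m.sum(),np.round(r[0],1),np.round(r[1],1),round(r[2],1),'H',np.median(H[m])*1e3)
box=lambda a,b,c,e:ok&(u>=a)&(u<b)&(v>=c)&(v<e)
rect(box(225,287,165,240)&(H>.0445)&(H<.051),'thumb')
rect(box(330,445,150,245)&(H>.018)&(H<.034),'chute')
rect(box(297,336,155,248)&(H>.049)&(H<.06),'pintop')
rect(box(210,450,120,250)&(H>.005)&(H<.065),'all')
for nm,m in(('Lf',box(180,240,240,300)),('Rf',box(405,470,240,300))):
    m=m&(H>.1);t=T[m];print(nm,m.sum(),np.percentile(t,[0.5,5,50,95,99.5],axis=0).round(4).tolist(), 'maxz',t[:,2].max())
for (uu,vv) in((213,243),(234,243),(236,260),(412,243),(432,243),(410,260)):print(uu,vv,T[vv,uu].round(4))
E
```

```text
thumb 3188 [-44.6   1.3] [44.3 34.2] 89.6 H 48.32648495878421
chute 8221 [45.7  3.2] [68.  80.1] 89.4 H 29.04982749080723
pintop 2236 [-6.3  2. ] [64.5 25. ] 89.9 H 52.21068325270979
all 27217 [3.1 0.8] [ 99.6 170.3] 89.7 H 30.34309260647894
Lf 2684 [[-0.0504, -0.012, -0.0567], [-0.0484, -0.0114, -0.0519], [-0.0377, -0.008, -0.0317], [-0.0369, 0.0058, -0.0137], [-0.0367, 0.0104, -0.0098]] maxz -0.008706210010810095
Rf 2778 [[0.0348, -0.0121, -0.0568], [0.035, -0.0115, -0.0534], [0.0361, -0.008, -0.0324], [0.0469, 0.0055, -0.0138], [0.0487, 0.0105, -0.0099]] maxz -0.009246690595388851
213 243 [-0.0437 -0.0106 -0.0152]
234 243 [-0.0728  0.0476  0.1224]
236 260 [-0.0747  0.0672  0.132 ]
412 243 [ 0.0352 -0.0087 -0.0107]
432 243 [ 0.0417 -0.0108 -0.0157]
410 260 [ 0.0352 -0.0006 -0.0095]
```

Emit:
send_rows([
  [0.0017,-0.0011,-0.03,0,39],
  [0,0,-0.03,0,39],
  [0,0,-0.02,0,39],
  [0,0,-0.008,0,39],
  [0,0,0,0,39],
  [0,0,0,0,39],
])

```text
clock: 3.55
tcp_pos: [0.5573, -0.1189, 0.0444]
orientation: [0.001, 0.884, 0.468, 0.001]
wrist_force: [0.1, 0.1, 0.4]
finger_gap: 0.0723
```

```bash
python3 - <<'E'
from h import *
s=monitor.get_state();print(s['tcp_pos'],s['wrist_force'])
snap('wrist','w1.png')
d=snap('side','side2.png');c=d['img'][150:280,260:420,::-1];cv2.imwrite('pics/side2z.png',cv2.resize(c,None,fx=4,fy=4,interpolation=cv2.INTER_CUBIC))
E
```

```text
[ 0.55731036 -0.11887964  0.04435757] [0.10078647 0.11658355 0.42167128]
```

View pics/w1.png

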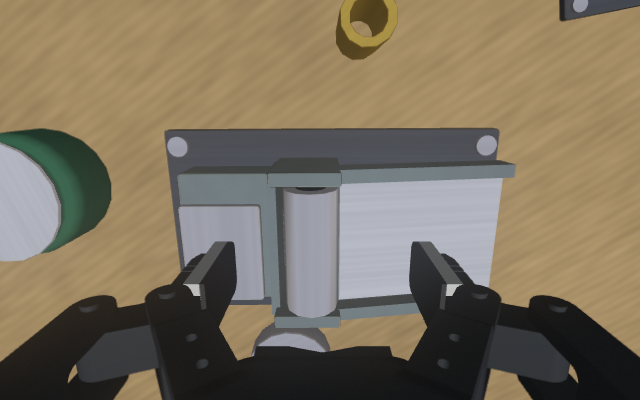

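View pics/side2z.png

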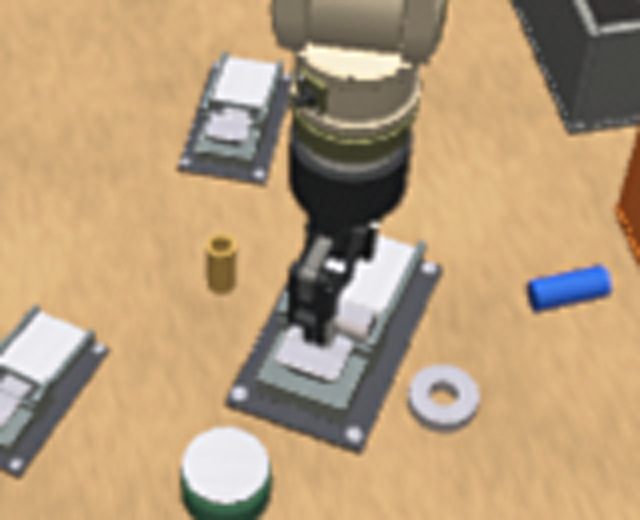

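Emit:
send_rows([
  [0,0,-0.004,0,39],
  [0,0,-0.004,0,39],
  [0,0,-0.004,0,39],
  [0,0,-0.004,0,39],
  [0,0,-0.003,0,39],
  [0,0,0,0,39],
  [0,0,0,0,39],
  [0,0,0,0,39],
])

```text
clock: 4.45
tcp_pos: [0.5578, -0.1191, 0.0269]
orientation: [0.002, 0.884, 0.468, 0.001]
wrist_force: [-3.2, 1.4, 17.0]
finger_gap: 0.0723
```

```bash
python3 - <<'E'
from h import *
s=monitor.get_state();print(s['tcp_pos'],s['wrist_force'])
snap('wrist','w2.png')
for n in('pin','thumb_top'):
    print(n,[(round(r['conf'],2),np.round(r['xyz'],4).tolist()) for r in eyes.tip_of(n,'wrist')])
E
```

```text
[ 0.55777275 -0.11913203  0.02690758] [-3.2026802   1.37968446 16.96243784]
pin [(0.57, [0.5671, -0.0983, 0.0436])]
thumb_top [(0.84, [0.5321, -0.1563, 0.0356])]
```

View pics/w2.png

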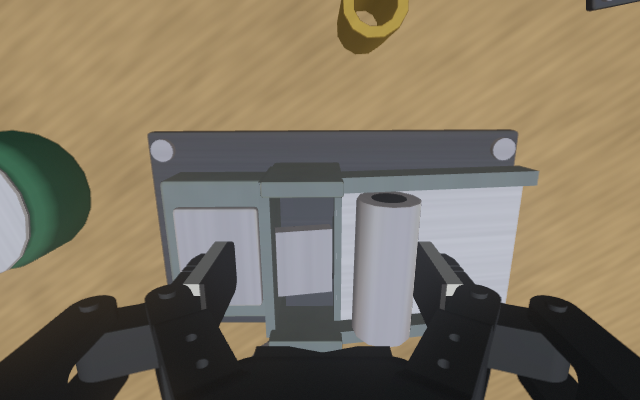

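```bash
cat > m.py <<'E'
from h import *
s=monitor.get_state()
d=eyes.read_camera('wrist');Z=d['z_map'];v,u=np.mgrid[0:400,0:640]
P=np.stack([u.ravel(),v.ravel()],1).astype(float)[:,None]
q=cv2.undistortPoints(P,np.array(d['camera_matrix']),np.array([d['k1'],0,0,0,0.]))[:,0]
z=Z.ravel();T=(np.c_[q*z[:,None],z,np.ones_like(z)]@np.array(d['T_tool_cam']).T)[:,:3].reshape(400,640,3)
H=s['tcp_pos'][2]-T[...,2]
b=(Z>0)&(u>185)&(u<205)&(v>215)&(v<245);print('plate H',np.median(H[b]),T[b].mean(0))
b=(Z>0)&(u>160)&(u<520)&(v>135)&(v<155);print('base H (8mm)',np.median(H[b]))
b=(Z>0)&(u>360)&(u<412)&(v>210)&(v<330)&(H>.035);t=T[b]
print('pin top H',np.percentile(H[b],98),'x range',np.percentile(t[:,0],[1,99]),'y range',np.percentile(t[:,1],[1,99]))
print(s['clock'],s['tcp_pos'],s['wrist_force'],s['finger_gap'])
E
python3 m.py
```

```text
plate H 0.03639251246542279 [-0.05247447 -0.01380585 -0.00947546]
base H (8mm) 0.009043770117631127
pin top H 0.0569152504469485 x range [0.0132642  0.03254214] y range [-0.02759641  0.01944878]
4.6 [ 0.55776829 -0.1191236   0.02690978] [-2.44843254  1.2808457  16.55448588] 0.07235885676662678
```

Emit:
send_rows([
  [0,0,-0.0005,0,39],
  [0,0,0,0,39],
  [0,0,0,0,39],
  [0,0,0,0,39],
  [0,0,0,0,39],
  [0,0,0,0,39],
])

```text
clock: 5.25
tcp_pos: [0.5578, -0.1191, 0.0268]
orientation: [0.002, 0.884, 0.468, 0.001]
wrist_force: [-3.4, 3.5, 20.0]
finger_gap: 0.0719
```

```bash
python3 m.py
```

```text
plate H 0.036385515201226334 [-0.05245412 -0.01383205 -0.00953026]
base H (8mm) 0.009037845051871708
pin top H 0.05683196892961342 x range [0.01327311 0.03249616] y range [-0.02761875  0.01942374]
5.25 [ 0.55777992 -0.119134    0.02684233] [-3.38991668  3.53610077 20.02109543] 0.07194109633016889
```

```bash
python3 -c "
from h import *
print(ticket.hand_in())"
```

```text
the job is handed in; nothing more can be done
None
```

I pressed the largest dispenser's thumb plate fully down with one finger. The pin popped over the lip and rolled against the other finger, which was standing in the chute. I handed the job in with that hold kept, at about 5.3 s on the clock; no verdict is reported.

What the last checks showed:
- **Thumb plate:** it stood about 35.4 mm above the table, measured against the base plate, where fully down is 35.5 mm. The push was about 20 N. Commanding 0.5 mm lower added about 3 N and the plate did not move, so it is at its stop.
- **Pin:** its centre is about 65 mm along the dispenser's x, within about 1 mm of the centre line and about 44 mm high. Its measured position changed by less than 0.1 mm between two looks 0.65 s apart.
- **Finger contact:** I did not measure this directly. I infer it because the pin lies still on an 8 degree slope at the finger's face.
- **Bystanders:** I did not compare their positions before and after. The tin and sleeve looked undisturbed in the last wrist picture, and the arm met no force before the press.

One measurement disagreed slightly: wrist-camera heights read about 1 mm high, so I took the plate and pin heights relative to the base plate.

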